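Tip the prep tray into the mixing bowl

ROBOT

A 6-joint arm with a two-finger parallel gripper is mounted at the origin on a cart in front of the work surface, level with it; the furniture and walls round the work are solid. World frame = base frame: x ahead of the robot, y to its left, z up, the work surface at z = 0. Lengths are in m, angles in rad, forces in N, time in s.
With the tool pointing down it reaches from about 0.35 to 0.875 m from the base axis. Payload 15.5 kg.
Tool frame: the origin (TCP) lies between the finger pads; the fingertips stand robot.tips_ahead ahead of it and the grasp point (between the pads) lies 2 mm behind it (robot.tips_ahead is the distance from the TCP to the fingertips, in m); z points along the fingers, y is the direction in which the jaws open and shut (so a half turn about z gives the same grasp; the last joint's range is limited). The gripper opens to 85 mm and grips with 20 to 120 N. Pads are 22 mm wide; open, the fingers measure 114 mm over their backs; the gripper's body (76 mm by 85 mm) begins 54 mm behind the grasp point. The pads swing forward as they close: fully open they stand 13 mm farther back than shut.
Start: joints at [1.014, 0.494, 1.345, -0, 1.302, -0.096], TCP at [0.278, 0.56, 0.248] pointing down, gripper open.
Joint ranges: [-2.91, 2.91], [-0.82, 2.16], [0.22, 2.67], [-1.22, 4.37], [0.12, 2.79], [-3.08, 3.08]. Speed limits (rad/s): [1.89, 1.89, 2.57, 3.01, 3.01, 3.01].

INTERFACE

Orientations are given as a unit quaternion [w, x, y, z].
In Python, from workcell import observe, cams, robot gives the robot as it stands.
- The arm moves only by the shell command python3 -m pendant 'ROWS' [FORCE]. ROWS is JSON, a list of rows, each a list of 3 entries, a list of its own where there are three numbers: the shift along the tool's x, y, z in m, then the turn, a rotation vector about the tool's x, y, z in degrees, then the opening, from 0 (shut) to 1 (fully open). A call has 1 to 5 rows; each row is the pose to reach, as a shift and turn from the pose commanded when the call began, along the tool's axes at that moment; what a row does not reach only later rows make up. A row lasts 1/12 s, in which the tool goes at most 41.7 mm and 7.16 degrees, less where a joint would pass 70% of its speed; a pose out of reach is approached as far as the arm can. A call with a gripper value outside its range is refused whole. The fingers move at their own pace and stop on an object; FORCE is the grip in N (left out, the last holds). Time passes only in rows, so rows that repeat a pose let the fingers close. It gives the time, the measured TCP pose, the force and the opening at its end, in the units of the state.
- observe(): the state, without advancing time (a new reading comes with each control period).
- cams.snapshot(name): name is "scene" or "top" or "wrist"; returns the picture (420x560x3 uint8, blue, green, red); there is no depth.
- cams.get_calibration(name): a dict with "fx", "fy", "cx", "cy" (pixels), "eye" and "rotation" of the camera in the world; the wrist camera has in their place "T_tool_cam" (4x4, takes a point from camera to tool coordinates, whose origin is the TCP and whose axes are the flange's). Camera axes: x right, y up, looking along -z (the intrinsics and any distortion apply to the point x, -y, -z); pixel columns grow to the right and rows downward; lengths in m; the calibration is good to about 2 mm. A picture is of the moment at which its call begins: read the wrist's pose just before it. get_calibration takes no time and is no camera call.
- robot.hand_in(): hands the job in, once; it reports no verdict.
The state is a dict: "time_s": time; "joints": joint angles; "joint_velocities": joint speeds; "joint_efforts": joint torques, N m; "tcp_pos": TCP position; "ee_rot": TCP orientation; "wrist_force": force on the tool from outside, world axes, zero at the start; "wrist_torque": the same for the moment, N m; "finger_gap": opening from 0.0 (shut) to 1.0 (fully open).
Only numpy, scipy, OpenCV 4.12 (cv2) and the standard library are available. Lean on these libraries where they do the work, as an engineer would, in place of code of your own. Each camera call takes 0.05 s, during which the arm holds its last target.

TASK

Bring the mixing bowl in under the spout of the tip-up prep tray, then raise the tray by its handle so that both limes and the garlic tumble into the bowl. Lower the tray gently until it lies level again, never letting it drop. The bowl must stay upright on the worktop; do not touch the limes or the garlic with the gripper, and leave the mug and the peeler where they are.

Things in the scene. Friction and masses are not known exactly. Their poses are not given: they have to be found in the camera images.
- stand: Fixed wooden stand, 184 (x) x 195 (y) x 155 mm. Origin on the worktop under its middle; its -y points the way the spout points, +y to the handle end. Tray hinge along its x at y -75, z 140 mm. Leg fronts at y +20 mm, x +-80 to 92; above z 127 mm side arms reach forward to y -90, so the bowl's rim passes under arms and spout until it meets the legs.
- spout (a point): Middle of the tray's open front lip when level, fixed on the stand at (0, -95, 140) mm; food comes out here over a width of 130 mm (the lip dips 18 mm as the tray tips) and falls up to about 100 mm ahead, so the bowl catches it best with its centre some 50 mm ahead of this point (stand's -y).
- tray (a joint): Tilt of the light wooden tray (rad): 0 level on the stand, grows as the handle end is raised, stops at 1.1. Tray 146 x 164 mm, floor 6 mm thick, walls 50 mm high on three sides, a sill 5 mm high at the spout. The food leaves it between about 0.5 and 0.9, tipped slowly. About 0.35 kg; it falls shut if let go.
- tray_handle (a point): Middle of the tray's handle, a round steel bar 14 mm thick, 110 mm long, parallel to the hinge; moves with the tray. Level: 205 mm behind the hinge (stand's +y) and 36 mm above it. Arms at its ends (96 mm clear between) join it to the tray's rear wall, 54 mm from the bar; free below. It can turn between fingers that pinch it from above and follow its arc round the hinge.
- bowl: Loose pale round mixing bowl, 262 mm across the rim, 115 mm high, flaring from a foot of about 112 mm across; wall some 5 mm thick with a slightly wavy rim; 0.45 kg. Origin at the centre of its underside, z axis up. It can be pushed, or pinched at the rim from above and slid.
- lime_a_center (a point): Centre of the first green lime, 57 x 46 x 45 mm, lying loose in the tray.
- lime_b_center (a point): Centre of the second green lime, 53 x 46 x 48 mm, lying loose in the tray.
- garlic_center (a point): Centre of the garlic bulb, 48 x 50 x 51 mm, lying loose in the tray.
- mug: Bystander: small white mug with dots, 63 x 92 x 55 mm, behind the stand. Origin at the centre of its underside.
- peeler: Bystander: dark peeler, 170 x 25 x 18 mm, lying on the worktop at the left. Origin at the centre of its underside.
Not all that is in view belongs to the job. What is shaped like the part that bears lime_a_center but red is not meant. What is shaped like the part that bears garlic_center but orange is not meant.

How it is judged:
By the outcome, as a careful person would: the job done as asked, in the order asked, and still so for the second after the job is handed in, with the robot touching nothing.
It also fails if it takes over 58 s, if anything falls off the work surface, if the arm or the gripper's body presses on something with over 40 N, if the wrist force passes 120 N, or if a joint passes its speed limit or range.

## Working session

There is one attempt and no reset: what is moved stays moved. The work goes in short steps, Python scripts to look and compute and a shell command to move; the robot and the scene stay as the last step left them, time stands still between calls to the robot, and variables do not carry over. Pictures are saved under pics/ and viewed, and the job is handed in when it is done.

```bash
ls; mkdir -p pics; python3 - <<'E'
from workcell import observe,cams,robot
import cv2
s=observe();print(s);print(robot.tips_ahead)
for n in("scene","top","wrist"):
    cv2.imwrite(f"pics/{n}0.png",cams.snapshot(n));print(n,cams.get_calibration(n))
E
```

```text
pics
{'time_s': 0.0, 'joints': array([ 1.01450727e+00,  4.94161209e-01,  1.34615346e+00, -6.55871713e-06,
        1.30248700e+00, -9.54384363e-02]), 'joint_velocities': array([-0.00093592,  0.00184792,  0.00064502, -0.00021727,  0.000658  ,
       -0.00102003]), 'joint_efforts': array([-2.23475028e-03, -8.82176971e+01, -3.83873105e+01, -2.13489952e-04,
        1.03550154e-02,  4.26805616e-05]), 'tcp_pos': array([0.27772428, 0.55951823, 0.24770634]), 'ee_rot': array([-1.90524650e-04,  2.28390726e-01,  9.73569366e-01, -5.73708536e-04]), 'wrist_force': array([ 1.2452331 , -0.16086704,  0.25391418]), 'wrist_torque': array([ 0.01694148, -0.00657417,  0.00708912]), 'finger_gap': 1.0007647552217684}
0.017
scene {'fx': 495.8702626877444, 'fy': 495.8702626877444, 'cx': 283.9297522598225, 'cy': 216.88628329801077, 'eye': array([-0.35527792, -0.43644657,  1.30987231]), 'rotation': array([ 0.814944  ,  0.31117518, -0.17930341, -0.45484785])}
top {'fx': 516.1554245227999, 'fy': 516.1554245227999, 'cx': 281.608487576387, 'cy': 205.13298674052598, 'eye': array([0.42286235, 0.11547614, 1.39762394]), 'rotation': array([ 0.71529626,  0.02702551, -0.03874751, -0.69722272])}
wrist {'fx': 328.2699381964609, 'fy': 328.2699381964609, 'cx': 283.310429675877, 'cy': 209.79737775735495, 'T_tool_cam': array([[ 9.09720594e-04,  9.56678388e-01,  2.91145383e-01,
         7.49829968e-02],
       [ 9.99998763e-01, -1.24399401e-03,  9.63033375e-04,
        -4.71662087e-04],
       [ 1.28349633e-03,  2.91144146e-01, -9.56678336e-01,
        -1.25418946e-01],
       [ 0.00000000e+00,  0.00000000e+00,  0.00000000e+00,
         1.00000000e+00]])}
```

View pics/scene0.png

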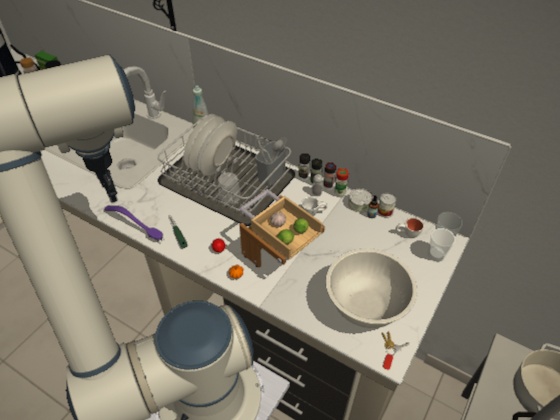

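View pics/top0.png

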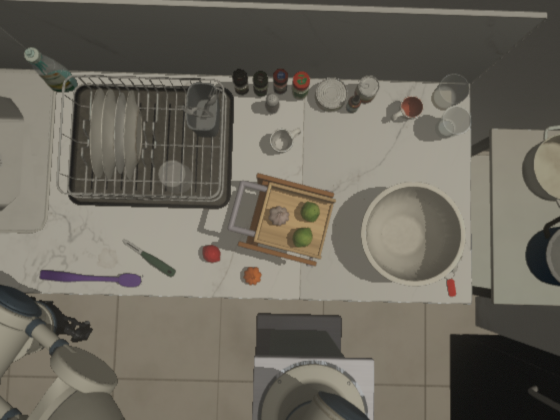

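The top picture shows the tray and stand at about (292,220), with the handle bar at left (~240,208) and the spout pointing right. The bowl is at (412,233), and the two limes are at (311,212) and (303,237) with the garlic at (279,215). I'll zoom in to measure.

```bash
cat > h.py <<'E'
import numpy as np,cv2
from scipy.spatial.transform import Rotation as R
from workcell import observe,cams,robot
def q2r(q): return R.from_quat([q[1],q[2],q[3],q[0]])
def cam(n):
    c=cams.get_calibration(n)
    if 'eye' in c: return c,np.array(c['eye']),q2r(c['rotation']).as_matrix()
    s=observe();T=np.eye(4);T[:3,:3]=q2r(s['ee_rot']).as_matrix();T[:3,3]=s['tcp_pos'];T=T@c['T_tool_cam']
    return c,T[:3,3],T[:3,:3]
def ray(n,u,v,z):
    c,e,M=cam(n);d=M@np.array([(u-c['cx'])/c['fx'],-(v-c['cy'])/c['fy'],-1]);return e+d*(z-e[2])/d[2]
def proj(n,p):
    c,e,M=cam(n);q=M.T@(np.array(p)-e);return np.array([c['cx']+c['fx']*q[0]/-q[2],c['cy']-c['fy']*q[1]/-q[2]])
E
python3 - <<'E'
import cv2
i=cv2.imread('pics/top0.png');c=i[160:290,215:485];cv2.imwrite('pics/t1.png',cv2.resize(c[:, :150],None,fx=5,fy=4.6,interpolation=cv2.INTER_CUBIC)[:600])
cv2.imwrite('pics/t2.png',cv2.resize(i[175:305,345:485],None,fx=4,fy=4,interpolation=cv2.INTER_CUBIC))
E
```

```text
(no output)
```

View pics/t1.png

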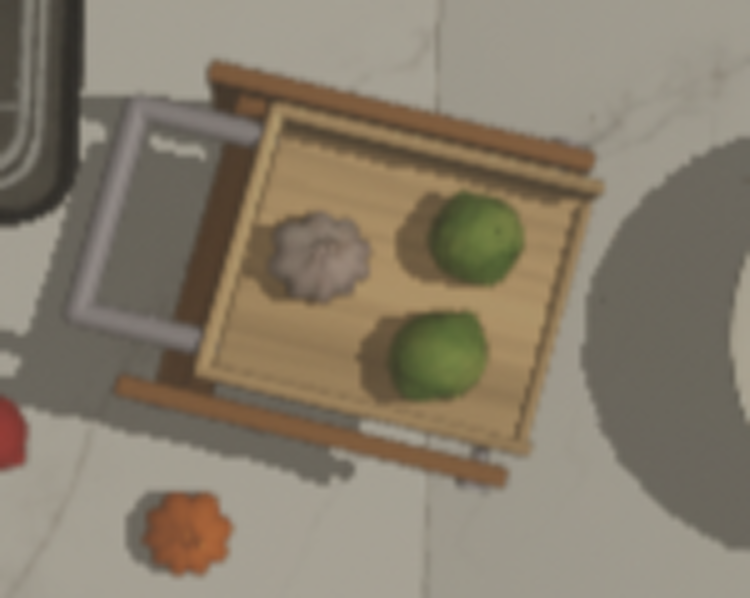

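View pics/t2.png

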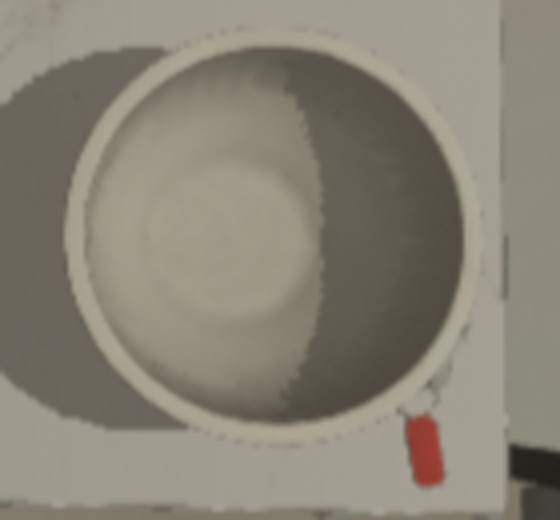

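```bash
python3 - <<'E'
from h import *
def t1(x,y,z): return ray('top',215+x/5,160+y/4.6,z)
P=[t1(*p,.155) for p in[(210,66),(594,156),(119,386),(505,480)]]
for p in P:print('stand',p.round(4))
c=np.mean(P,0);print('c',c.round(4))
ax=(P[0]+P[2]-P[1]-P[3]);ax=ax[:2]/np.linalg.norm(ax[:2]);print('ydir',ax,'len',[np.linalg.norm(P[0]-P[1]),np.linalg.norm(P[2]-P[3]),np.linalg.norm(P[0]-P[2])])
H=[t1(143,100,.176),t1(80,312,.176)];h=np.mean(H,0);print('handle',h.round(4),'bar',(H[0]-H[1]).round(4),'pred',(c[:2]+130e-3*ax).round(4))
print('spout',c[:2]-.095*ax,'bowl target',c[:2]-.145*ax)
F=[t1(600,188,.19),t1(525,450,.19)]
i=cv2.imread('pics/top0.png')
# bowl rim extremes in t2 zoom (x4 offset 345,175)
pts=np.array([(65,235),(273,28),(482,235),(290,441),(120,100),(428,88),(130,385)],float)
Q=np.array([ray('top',345+x/4,175+y/4,.115)[:2] for x,y in pts])
A=np.c_[2*Q,np.ones(len(Q))];s=np.linalg.lstsq(A,(Q**2).sum(1),rcond=None)[0];r=np.sqrt(s[2]+s[0]**2+s[1]**2)
print('bowl',s[:2],r,(np.linalg.norm(Q-s[:2],axis=1)).round(4))
print('mug',ray('top',281,142,.05),'peeler',ray('top',150,258,.01),'red',ray('top',212,254,.025),'orange',ray('top',253,276,.025))
print('counter edges',ray('top',400,300,0),ray('top',470,150,0),'redtool',ray('top',450,287,0))
sc=cv2.imread('pics/scene0.png')
for n,p in(('c',[*c[:2],.155]),('h',h),('b',[*s[:2],.115])):print(n,proj('scene',p))
E
```

```text
stand [0.6126 0.1579 0.155 ]
stand [ 0.5698 -0.0297  0.155 ]
stand [0.443  0.1966 0.155 ]
stand [0.3988 0.0104 0.155 ]
c [0.5061 0.0838 0.155 ]
ydir [0.22663456 0.97397986] len [np.float64(0.19246054249429576), np.float64(0.19138291756363235), np.float64(0.17395160723829256)]
handle [0.5354 0.2017 0.176 ] bar [ 0.1106 -0.0263  0.    ] pred [0.5355 0.2104]
spout [ 0.48453385 -0.00871861] bowl target [ 0.47320212 -0.0574176 ]
bowl [ 0.48096122 -0.23657369] 0.1303842634967966 [0.1323 0.1291 0.129  0.1284 0.1275 0.1339 0.1323]
mug [0.7170185  0.10045077 0.05      ] peeler [0.40204797 0.44095191 0.01      ] red [0.41678685 0.27491915 0.025     ] orange [0.3617775  0.16500994 0.025     ]
counter edges [ 0.30625227 -0.23024679  0.        ] [ 0.72042925 -0.42318595  0.        ] redtool [ 0.34400066 -0.36544602  0.        ]
c [282.38230545 225.76641009]
h [255.61144646 200.67541021]
b [371.95976639 284.48082265]
```

```bash
cat >> h.py <<'E'
YD=np.array([0.22663,0.97398,0]);XD=np.array([0.97398,-0.22663,0])
O=np.array([.5044,.0765,0])
def goal():  # tool y along stand +y, pointing down
    y=YD;z=np.array([0,0,-1.]);x=np.cross(y,z);return np.c_[x,y,z]
def plan(p,Rg=None):
    s=observe();Rc=q2r(s['ee_rot']).as_matrix();Rg=goal() if Rg is None else Rg
    d=Rc.T@(np.array(p)-s['tcp_pos']);r=np.degrees(R.from_matrix(Rc.T@Rg).as_rotvec())
    print('t',round(s['time_s'],2),'tcp',s['tcp_pos'].round(4),'F',np.round(s['wrist_force'],1),'gap',round(s['finger_gap'],3));print('shift',d.round(4),'len',np.linalg.norm(d).round(4),'rot',r.round(2))
E
python3 - <<'E'
from h import *
print(goal())
B=np.array([.48096,-.23657,0]); p=B-.1285*YD; p[2]=.25;print(p);plan(p)
E
python3 -m pendant '[[[0,0,0],[0,0,-5],1],[[0,0,0],[0,0,-10],1],[[0,0,0],[0,0,-13.3],1]]'
python3 - <<'E'
from h import *
B=np.array([.48096,-.23657,0]); p=B-.1285*YD; p[2]=.25;plan(p)
E
```

```text
[[-0.97398  0.22663  0.     ]
 [ 0.22663  0.97398  0.     ]
 [ 0.       0.      -1.     ]]
[ 0.45183805 -0.36172643  0.25      ]
t 0.15 tcp [0.2778 0.5596 0.2478] F [-0.2  0.5  0.2] gap 1.0
shift [-0.5656 -0.7479 -0.0015] len 0.9376 rot [-6.00e-02 -1.00e-02 -1.33e+01]
time_s: 0.4
tcp_pos: [0.2778, 0.5597, 0.248]
ee_rot: [-0.0, 0.112, 0.994, -0.0]
wrist_force: [-0.1, -0.2, 0.5]
finger_gap: 0.997
t 0.4 tcp [0.2778 0.5597 0.248 ] F [-0.1 -0.2  0.5] gap 0.997
shift [-0.3741 -0.8598 -0.0016] len 0.9377 rot [-0.03 -0.01  0.28]
```

```bash

python3 -m pendant '[[[-0.016,-0.0367,0],[0,0,0],1],[[-0.032,-0.0734,0],[0,0,0],1],[[-0.048,-0.110,0],[0,0,0],1],[[-0.064,-0.1468,0],[0,0,0],1],[[-0.08,-0.1835,0],[0,0,0],1]]'
python3 -m pendant '[[[-0.016,-0.0367,0],[0,0,0],1],[[-0.032,-0.0734,0],[0,0,0],1],[[-0.048,-0.110,0],[0,0,0],1],[[-0.064,-0.1468,0],[0,0,0],1],[[-0.08,-0.1835,0],[0,0,0],1]]'
python3 -m pendant '[[[-0.016,-0.0367,0],[0,0,0],0.6],[[-0.032,-0.0734,0],[0,0,0],0.6],[[-0.048,-0.110,0],[0,0,0],0.6],[[-0.064,-0.1468,0],[0,0,0],0.6],[[-0.08,-0.1835,0],[0,0,0],0.6]]'
python3 - <<'E'
from h import *
B=np.array([.48096,-.23657,0]); p=B-.1285*YD; p[2]=.25;plan(p)
E
```

```text
time_s: 0.82
tcp_pos: [0.3139, 0.3612, 0.2481]
ee_rot: [-0.0, 0.114, 0.994, -0.0]
wrist_force: [1.6, 0.5, -0.3]
finger_gap: 1.003
time_s: 1.23
tcp_pos: [0.3503, 0.1644, 0.2483]
ee_rot: [0.0, 0.114, 0.993, 0.0]
wrist_force: [1.0, -0.1, 0.2]
finger_gap: 0.999
time_s: 1.65
tcp_pos: [0.3867, -0.0328, 0.2484]
ee_rot: [0.0, 0.114, 0.993, -0.0]
wrist_force: [1.4, 1.3, -0.4]
finger_gap: 0.601
t 1.65 tcp [ 0.3867 -0.0328  0.2484] F [ 1.4  1.3 -0.4] gap 0.601
shift [-0.1381 -0.3056 -0.0015] len 0.3353 rot [ 0.    0.02 -0.01]
```

```bash

python3 -m pendant '[[[-0.016,-0.036,0],[0,0,0],0.6],[[-0.032,-0.072,0],[0,0,0],0.6],[[-0.048,-0.108,0],[0,0,0],0.6],[[-0.064,-0.144,0],[0,0,0],0.6],[[-0.08,-0.18,0],[0,0,0],0.6]]'
python3 -m pendant '[[[-0.016,-0.036,0],[0,0,0],0.6],[[-0.030,-0.068,0],[0,0,0],0.6],[[-0.042,-0.094,0],[0,0,0],0.6],[[-0.051,-0.112,0],[0,0,0],0.6],[[-0.055,-0.122,0],[0,0,0],0.6]]'
python3 -m pendant '[[[0,0,0],[0,0,0],0.6]]'
python3 - <<'E'
from h import *
B=np.array([.48096,-.23657,0]); p=B-.1285*YD; p[2]=.25;plan(p)
cv2.imwrite('pics/w1.png',cams.snapshot('wrist'))
p[2]=.115;print(proj('wrist',p))
E
```

```text
time_s: 2.07
tcp_pos: [0.4237, -0.2263, 0.2482]
ee_rot: [-0.0, 0.114, 0.993, 0.0]
wrist_force: [1.7, 0.2, 0.3]
finger_gap: 0.601
time_s: 2.48
tcp_pos: [0.4501, -0.3579, 0.2479]
ee_rot: [0.0, 0.115, 0.993, -0.0]
wrist_force: [-0.3, 0.9, -0.1]
finger_gap: 0.604
time_s: 2.57
tcp_pos: [0.45, -0.3571, 0.2478]
ee_rot: [-0.0, 0.115, 0.993, -0.0]
wrist_force: [-0.3, -0.0, -0.4]
finger_gap: 0.598
t 2.57 tcp [ 0.45   -0.3571  0.2478] F [-0.3 -0.  -0.4] gap 0.598
shift [-0.0029 -0.0041 -0.0022] len 0.0054 rot [-0.01 -0.01 -0.08]
[277.16118175 209.97927491]
```

View pics/w1.png

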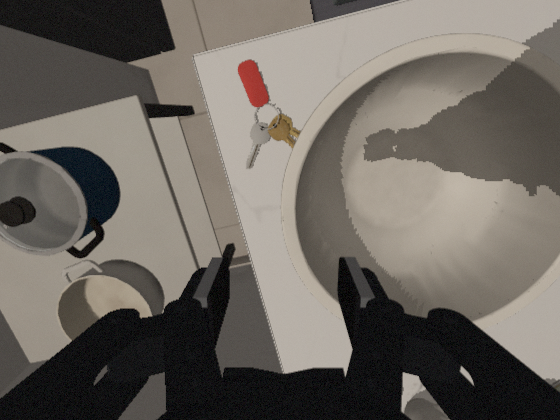

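The wrist view shows the bowl's rim band at columns 281–298 on row 210, about 10 px right of the prediction. The open fingers straddle it.

```bash
python3 - <<'E'
from h import *
pts=[(281,210),(298,210),(284,180),(284,240),(300,135),(400,50),(440,36),(292,265)]
Q=np.array([ray('wrist',u,v,.115)[:2] for u,v in pts]);
B=np.array([.48096,-.23657]);print(Q.round(4),np.linalg.norm(Q-B,axis=1).round(4))
o=Q[[0,2,3,4,5,6,7]]
A=np.c_[2*o,np.ones(len(o))];s=np.linalg.lstsq(A,(o**2).sum(1),rcond=None)[0];print(s[:2],np.sqrt(s[2]+s[0]**2+s[1]**2))
m=(Q[0]+Q[1])/2; plan([*m,.248])
E
```

```text
[[ 0.4526 -0.3587]
 [ 0.4557 -0.345 ]
 [ 0.4287 -0.3506]
 [ 0.479  -0.3622]
 [ 0.3972 -0.3306]
 [ 0.3552 -0.2482]
 [ 0.3527 -0.2195]
 [ 0.5032 -0.3608]] [0.1253 0.1114 0.1254 0.1257 0.126  0.1263 0.1294 0.1262]
[ 0.48309254 -0.23224732] 0.13013429907116947
t 2.62 tcp [ 0.4497 -0.3555  0.2479] F [-0.6  1.1  0.4] gap 0.598
shift [-0.0035  0.0046 -0.0001] len 0.0058 rot [ 0.03 -0.04 -0.05]
```

```bash

python3 -m pendant '[[[0,0,0.035],[0,0,0],0.6],[[0,0,0.07],[0,0,0],0.6],[[0,0,0.1],[0,0,0],0.6],[[0,0,0.123],[0,0,0],0.6],[[0,0,0.136],[0,0,0],0.6]]' 25
python3 -m pendant '[[[0,0,0],[0,0,0],0.45],[[0,0,0],[0,0,0],0.3],[[0,0,0],[0,0,0],0.2],[[0,0,0],[0,0,0],0],[[0,0,0],[0,0,0],0]]' 25
python3 -m pendant '[[[0,0,0],[0,0,0],0],[[0,0,0],[0,0,0],0]]' 25
python3 - <<'E'
from h import *
print(observe())
cv2.imwrite('pics/w2.png',cams.snapshot('wrist'))
E
```

```text
time_s: 3.03
tcp_pos: [0.4488, -0.3528, 0.1099]
ee_rot: [-0.001, 0.114, 0.994, 0.001]
wrist_force: [-0.9, 0.4, -1.3]
finger_gap: 0.6
time_s: 3.45
tcp_pos: [0.4504, -0.3555, 0.1135]
ee_rot: [0.001, 0.114, 0.993, -0.0]
wrist_force: [1.0, 3.2, 2.6]
finger_gap: 0.236
time_s: 3.62
tcp_pos: [0.4503, -0.3559, 0.113]
ee_rot: [0.001, 0.114, 0.993, -0.0]
wrist_force: [0.4, 0.8, 5.4]
finger_gap: 0.237
{'time_s': 3.6167, 'joints': array([-7.72859843e-01,  5.86136197e-01,  1.61759626e+00, -8.60407226e-06,
        9.36267888e-01, -2.11489745e+00]), 'joint_velocities': array([-0.00268107,  0.00293104, -0.00290463, -0.00349648, -0.003169  ,
        0.00031099]), 'joint_efforts': array([ -0.63988114, -82.64723539, -26.01410866,  -0.7119165 ,
        -0.17842091,  -0.11308132]), 'tcp_pos': array([ 0.45027319, -0.35587429,  0.11304468]), 'ee_rot': array([ 6.27575215e-04,  1.14127560e-01,  9.93465785e-01, -4.89921079e-04]), 'wrist_force': array([0.44637473, 0.84424093, 5.42960668]), 'wrist_torque': array([ 0.55185806, -0.20338267, -0.13128184]), 'finger_gap': 0.23698561151775305}
```

View pics/w2.png

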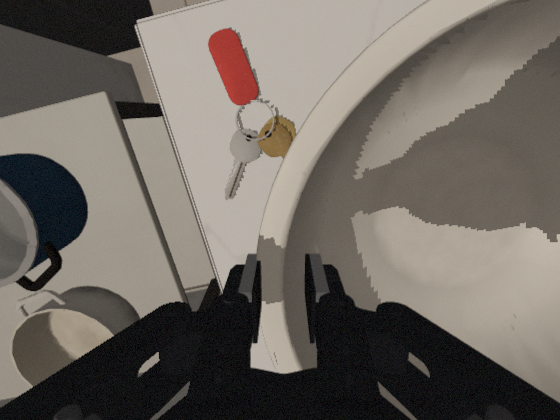

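```bash

python3 -m pendant '[[[0.002,0.006,0],[0,0,0],0],[[0.005,0.016,0],[0,0,0],0],[[0.0083,0.0276,0],[0,0,0],0],[[0.0117,0.039,0],[0,0,0],0],[[0.015,0.05,0],[0,0,0],0]]'
python3 -m pendant '[[[0.0033,0.011,0],[0,0,0],0],[[0.0067,0.022,0],[0,0,0],0],[[0.01,0.033,0],[0,0,0],0],[[0.0133,0.044,0],[0,0,0],0],[[0.016,0.053,0],[0,0,0],0]]'
python3 - <<'E'
from h import *
plan([0.4503-.0105,-.3559+.169,.113])
cv2.imwrite('pics/t3.png',cams.snapshot('top'))
E
```

```text
time_s: 4.08
tcp_pos: [0.4513, -0.31, 0.1166]
ee_rot: [0.007, 0.114, 0.993, -0.006]
wrist_force: [0.2, -30.0, 39.1]
finger_gap: 0.237
time_s: 4.5
tcp_pos: [0.4484, -0.2543, 0.1165]
ee_rot: [0.007, 0.114, 0.993, -0.006]
wrist_force: [1.6, -32.7, 43.8]
finger_gap: 0.236
t 4.5 tcp [ 0.4484 -0.2543  0.1165] F [  1.6 -32.7  43.8] gap 0.236
shift [0.0237 0.0637 0.0025] len 0.068 rot [-0.57  0.88  0.01]
```

View pics/t3.png

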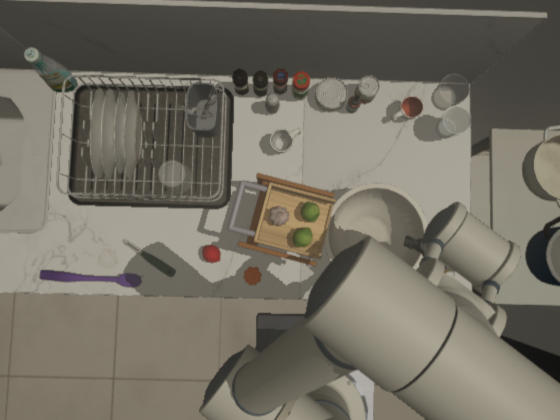

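The bowl slides, but the tool is pressing down on it with 44 N. I'll relieve that by raising the tool a few mm.

```bash

python3 -m pendant '[[[0,0,-0.002],[0,0,0],0],[[0,0,-0.004],[0,0,0],0]]' 25

```

```text
time_s: 4.72
tcp_pos: [0.4456, -0.2508, 0.1182]
ee_rot: [0.003, 0.114, 0.993, -0.002]
wrist_force: [1.5, -6.7, 4.8]
finger_gap: 0.232
```

```bash

python3 -m pendant '[[[0.0025,0.008,0],[0,0,0],0],[[0.006,0.018,0],[0,0,0],0],[[0.0095,0.028,0],[0,0,0],0],[[0.0125,0.037,0],[0,0,0],0],[[0.015,0.045,0],[0,0,0],0]]'
python3 - <<'E'
from h import *
cv2.imwrite('pics/w3.png',cams.snapshot('wrist'))
cv2.imwrite('pics/s3.png',cams.snapshot('scene'))
plan([0.4503-.0105,-.3559+.169,.118])
E
```

```text
time_s: 5.13
tcp_pos: [0.4399, -0.2021, 0.1172]
ee_rot: [0.002, 0.114, 0.993, -0.001]
wrist_force: [0.8, -7.9, 7.7]
finger_gap: 0.234
t 5.23 tcp [ 0.4395 -0.2011  0.117 ] F [2.1 1.7 3.3] gap 0.233
shift [ 0.0029  0.0139 -0.001 ] len 0.0142 rot [-0.07  0.15  0.02]
```

View pics/w3.png

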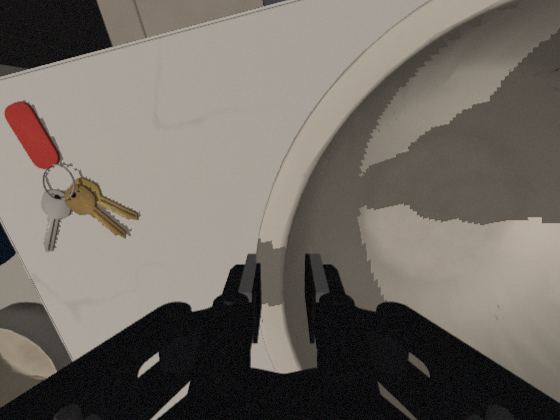

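View pics/s3.png

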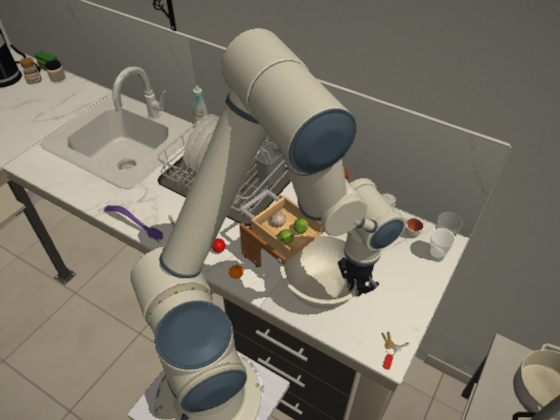

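```bash

python3 -m pendant '[[[0.001,0.005,0],[0,0,0],0],[[0.002,0.010,0],[0,0,0],0],[[0.003,0.014,0],[0,0,0],0],[[0.003,0.014,0],[0,0,0],0.25],[[0.003,0.014,0],[0,0,0],0.45]]'
python3 -m pendant '[[[0,0,0],[0,0,0],0.6],[[0,0,-0.01],[0,0,0],0.6],[[0,0,-0.04],[0,0,0],0.6],[[0,0,-0.08],[0,0,0],0.6],[[0,0,-0.12],[0,0,0],0.6]]'
python3 - <<'E'
from h import *
plan([0,0,0])
cv2.imwrite('pics/w4.png',cams.snapshot('wrist'))
B=[.4715,-.065]
for k in range(12):
    a=k*np.pi/6;print(proj('wrist',[B[0]+.131*np.cos(a),B[1]+.131*np.sin(a),.115]).round(0),end=' ')
E
```

```text
time_s: 5.65
tcp_pos: [0.4393, -0.1871, 0.1166]
ee_rot: [0.001, 0.114, 0.993, -0.0]
wrist_force: [0.7, 0.2, -0.3]
finger_gap: 0.377
time_s: 6.07
tcp_pos: [0.438, -0.1863, 0.2372]
ee_rot: [-0.001, 0.114, 0.993, 0.0]
wrist_force: [1.0, -1.6, -0.9]
finger_gap: 0.597
t 6.07 tcp [ 0.438  -0.1863  0.2372] F [ 1.  -1.6 -0.9] gap 0.597
shift [0.4682 0.082  0.2385] len 0.5318 rot [ 0.03 -0.15 -0.01]
[453. 341.] [525. 311.] [583. 252.] [610. 173.] [590.  91.] [521.  37.] [424.  33.] [336.  82.] [286. 161.] [283. 242.] [319. 304.] [380. 338.]
```

View pics/w4.png

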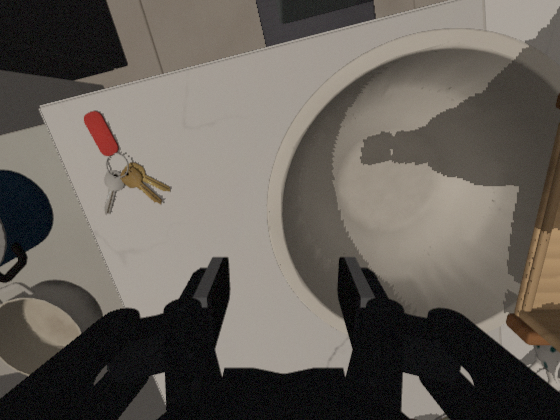

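```bash

python3 -m pendant '[[[0,0.02,-0.025],[0,0,0],0.45],[[0,0.055,-0.045],[0,0,0],0.45],[[0,0.093,-0.055],[0,0,0],0.45],[[-0.002,0.131,-0.06],[0,0,0],0.45],[[-0.004,0.168,-0.06],[0,0,0],0.45]]'
python3 -m pendant '[[[-0.001,0.038,0],[0,0,0],0.45],[[-0.002,0.076,0],[0,0,0],0.45],[[-0.003,0.114,0],[0,0,0],0.45],[[-0.003,0.15,0],[0,0,0],0.45],[[-0.003,0.18,0],[0,0,0],0.45]]'
python3 -m pendant '[[[0,0.022,0],[0,0,0],0.45],[[0,0.04,0],[0,0,0],0.45],[[0,0.049,0],[0,0,0],0.45],[[0,0.049,0],[0,0,0],0.45]]'
python3 - <<'E'
from h import *
h=np.array([.5354,.2017,.174])
cv2.imwrite('pics/w5.png',cams.snapshot('wrist'))
print(proj('wrist',h+[0,0,.002]));plan(h)
cv2.imwrite('pics/t5.png',cams.snapshot('top'))
E
```

```text
time_s: 6.53
tcp_pos: [0.4813, -0.0224, 0.2976]
ee_rot: [0.001, 0.114, 0.993, -0.0]
wrist_force: [1.0, -1.0, -0.5]
finger_gap: 0.45
time_s: 6.95
tcp_pos: [0.5246, 0.1531, 0.296]
ee_rot: [-0.0, 0.114, 0.994, -0.0]
wrist_force: [-0.2, 0.3, -0.2]
finger_gap: 0.452
time_s: 7.28
tcp_pos: [0.5358, 0.1996, 0.2959]
ee_rot: [-0.0, 0.113, 0.994, -0.0]
wrist_force: [-0.6, -0.6, 0.1]
finger_gap: 0.449
[287.98231141 209.39874427]
t 7.33 tcp [0.5356 0.1985 0.2959] F [-0.1 -0.3  0.9] gap 0.452
shift [0.0008 0.0031 0.1219] len 0.1219 rot [-0.03 -0.03  0.05]
```

View pics/w5.png

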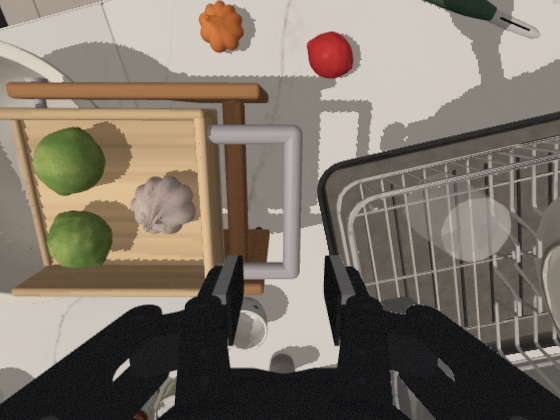

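View pics/t5.png

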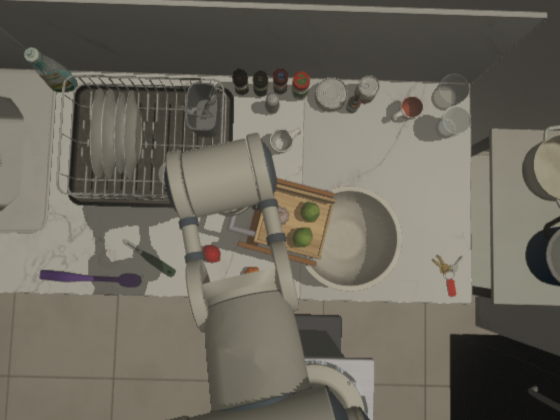

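Wrist view: the bar runs at column ≈293 from rows 133 to 270, upright in the picture, so the yaw is aligned. The top view shows the bowl under the spout, with its right rim at (401,238), top at (350,188) and bottom at (352,290).

```bash
python3 - <<'E'
from h import *
m=ray('wrist',293,201,.176);print(m);plan([m[0],m[1],.174])
for u,v in[(401,238),(350,188),(352,290)]:print(ray('top',u,v,.115).round(4))
o=np.array([ray('top',u,v,.115)[:2] for u,v in[(401,238),(352,188),(352,290),(388,203),(388,275)]])
c=np.array([ray('top',351,188,.115)[0]/2+ray('top',351,290,.115)[0]/2, ray('top',401,238,.115)[1]+.131]);d=c-O[:2];print(c,'stand coords',d@XD[:2],d@YD[:2])
i=cv2.imread('pics/t5.png');cv2.imwrite('pics/t5z.png',cv2.resize(i[170:300,230:410],None,fx=4,fy=4,interpolation=cv2.INTER_CUBIC))
E
```

```text
[0.52959747 0.20630172 0.176     ]
t 7.38 tcp [0.5355 0.1978 0.296 ] F [ 0.1 -0.8  0.2] gap 0.45
shift [0.0076 0.007  0.122 ] len 0.1225 rot [-0.04 -0.02  0.01]
[ 0.4685 -0.2038  0.115 ]
[ 0.5905 -0.0749  0.115 ]
[ 0.3374 -0.083   0.115 ]
[ 0.463991   -0.07278047] stand coords -0.005526121959723795 -0.15455408310803406
```

View pics/t5z.png

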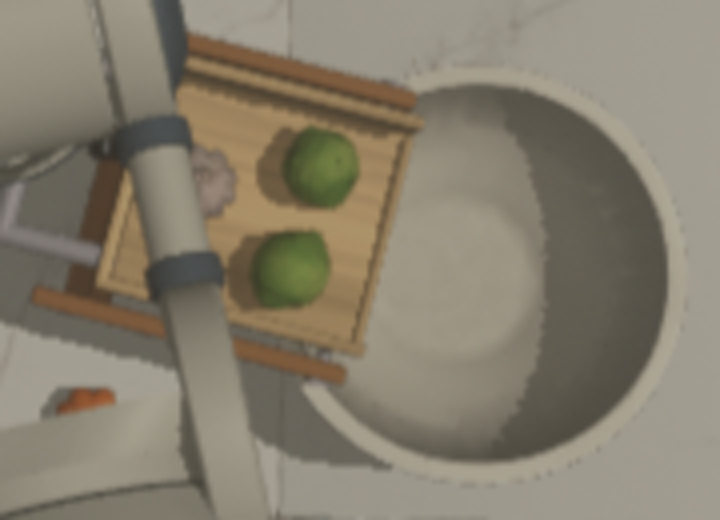

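```bash

python3 -m pendant '[[[0.003,0.006,0.025],[0,0,0],0.45],[[0.003,0.006,0.05],[0,0,0],0.45],[[0.003,0.006,0.075],[0,0,0],0.45],[[0.003,0.006,0.09],[0,0,0],0.45]]'
python3 - <<'E'
from h import *
plan([.532,.204,.174])
cv2.imwrite('pics/w6.png',cams.snapshot('wrist'))
print(proj('wrist',[.532,.204,.176]))
E
```

```text
time_s: 7.72
tcp_pos: [0.5331, 0.2033, 0.2042]
ee_rot: [-0.001, 0.115, 0.993, -0.001]
wrist_force: [-0.2, 0.2, 0.2]
finger_gap: 0.449
t 7.72 tcp [0.5331 0.2033 0.2042] F [-0.2  0.2  0.2] gap 0.449
shift [0.0012 0.0004 0.0302] len 0.0302 rot [-0.08 -0.11 -0.07]
[285.93325372 263.80873551]
```

View pics/w6.png

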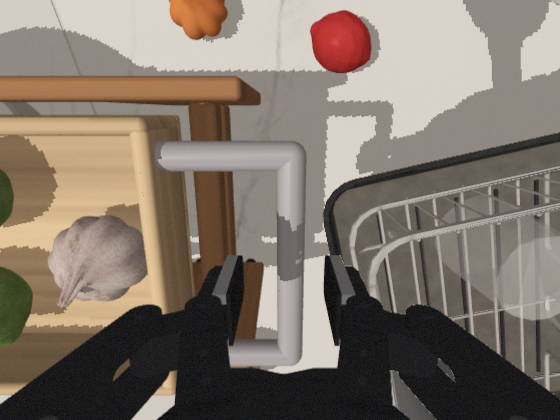

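The bar (column 290, rows 155–352) sits between the fingers (240 and 330). I'll go down and grip it.

```bash

python3 -m pendant '[[[0.003,0.001,0.015],[0,0,0],0.45],[[0.004,0.001,0.028],[0,0,0],0.45],[[0.004,0.001,0.031],[0,0,0],0.3]]' 40
python3 -m pendant '[[[0,0,0],[0,0,0],0.2],[[0,0,0],[0,0,0],0.1],[[0,0,0],[0,0,0],0],[[0,0,0],[0,0,0],0],[[0,0,0],[0,0,0],0]]' 40
python3 - <<'E'
from h import *
plan([.532,.204,.174])
cv2.imwrite('pics/w7.png',cams.snapshot('wrist'))
E
```

```text
time_s: 8.02
tcp_pos: [0.5297, 0.2057, 0.1743]
ee_rot: [-0.001, 0.115, 0.993, -0.0]
wrist_force: [0.1, 0.0, 0.5]
finger_gap: 0.323
time_s: 8.43
tcp_pos: [0.5307, 0.2072, 0.1765]
ee_rot: [0.0, 0.114, 0.993, 0.001]
wrist_force: [-3.0, 6.6, -1.8]
finger_gap: 0.148
t 8.43 tcp [0.5307 0.2072 0.1765] F [-3.   6.6 -1.8] gap 0.148
shift [-0.002  -0.0028  0.0025] len 0.0043 rot [ 0.08  0.03 -0.02]
```

View pics/w7.png

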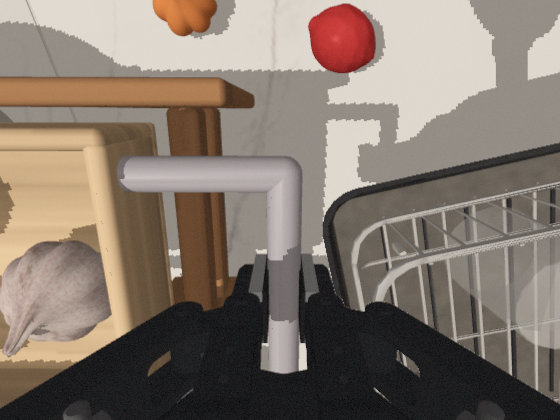

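```bash
python3 - <<'E'
import numpy as np
a=np.arctan2(36,205);r=208.14
ths=[0,.02,.06,.10,.14,.18,.22,.26,.30,.34,.38,.41,.44,.47]+list(np.arange(.5,1.05,.03))
p=0
for t in ths:
    y=r*(np.cos(a+t)-np.cos(a));z=r*(np.sin(a+t)-np.sin(a))
    print(f"{t:.2f} {y:.1f} {-z:.1f}")
E
```

```text
0.00 0.0 -0.0
0.02 -0.8 -4.1
0.06 -2.5 -12.2
0.10 -4.6 -20.3
0.14 -7.0 -28.3
0.18 -9.8 -36.1
0.22 -12.8 -43.9
0.26 -16.1 -51.5
0.30 -19.8 -59.0
0.34 -23.7 -66.3
0.38 -28.0 -73.5
0.41 -31.3 -78.7
0.44 -34.9 -83.9
0.47 -38.5 -88.9
0.50 -42.4 -93.9
0.53 -46.3 -98.7
0.56 -50.4 -103.4
0.59 -54.7 -108.0
0.62 -59.1 -112.4
0.65 -63.6 -116.7
0.68 -68.2 -120.9
0.71 -73.0 -124.9
0.74 -77.9 -128.8
0.77 -82.9 -132.6
0.80 -88.0 -136.1
0.83 -93.2 -139.6
0.86 -98.5 -142.8
0.89 -103.9 -146.0
0.92 -109.5 -148.9
0.95 -115.0 -151.7
0.98 -120.7 -154.3
1.01 -126.5 -156.7
1.04 -132.3 -159.0
```

```bash

python3 -m pendant '[[[0,-0.0004,-0.002],[0,0,0],0],[[0,-0.0012,-0.006],[0,0,0],0],[[0,-0.0025,-0.0122],[0,0,0],0],[[0,-0.0046,-0.0203],[0,0,0],0],[[0,-0.007,-0.0283],[0,0,0],0]]' 40
python3 -m pendant '[[[0,-0.0028,-0.0078],[0,0,0],0],[[0,-0.0058,-0.0156],[0,0,0],0],[[0,-0.0091,-0.0232],[0,0,0],0],[[0,-0.011,-0.027],[0,0,0],0],[[0,-0.0128,-0.0307],[0,0,0],0]]' 40
python3 - <<'E'
from h import *
plan([.532,.204,.174])
cv2.imwrite('pics/t8.png',cams.snapshot('top'))
E
```

```text
time_s: 8.9
tcp_pos: [0.5291, 0.2004, 0.2051]
ee_rot: [0.0, 0.114, 0.993, 0.001]
wrist_force: [-2.0, 6.4, -1.6]
finger_gap: 0.146
time_s: 9.32
tcp_pos: [0.5262, 0.1881, 0.2362]
ee_rot: [0.001, 0.114, 0.993, 0.001]
wrist_force: [-1.9, 8.1, -0.4]
finger_gap: 0.148
t 9.32 tcp [0.5262 0.1881 0.2362] F [-1.9  8.1 -0.4] gap 0.148
shift [-0.002   0.0166  0.0623] len 0.0645 rot [ 0.15  0.07 -0.02]
```

View pics/t8.png

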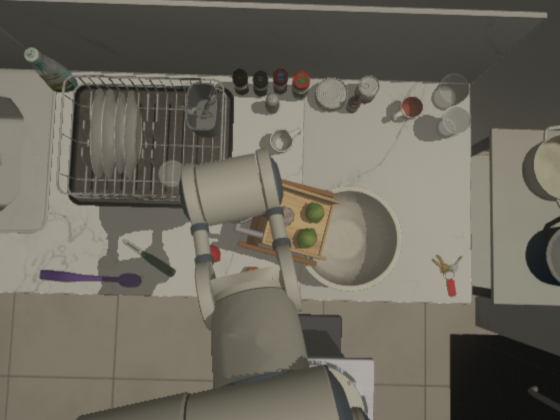

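The tray is lifting well, at about 0.30 rad, with the food still in it (limes at (314,213) and (306,238)). I'll continue slowly.

```bash

python3 -m pendant '[[[0,-0.001,-0.0018],[0,0,0],0],[[0,-0.002,-0.0036],[0,0,0],0],[[0,-0.003,-0.0055],[0,0,0],0],[[0,-0.004,-0.0073],[0,0,0],0],[[0,-0.005,-0.0091],[0,0,0],0]]' 40
python3 -m pendant '[[[0,-0.001,-0.0018],[0,0,0],0],[[0,-0.0022,-0.0036],[0,0,0],0],[[0,-0.0033,-0.0054],[0,0,0],0],[[0,-0.0044,-0.0072],[0,0,0],0],[[0,-0.0054,-0.0089],[0,0,0],0]]' 40
python3 -m pendant '[[[0,-0.0011,-0.0017],[0,0,0],0],[[0,-0.0023,-0.0034],[0,0,0],0],[[0,-0.0035,-0.0052],[0,0,0],0],[[0,-0.0047,-0.0069],[0,0,0],0],[[0,-0.0059,-0.0086],[0,0,0],0]]' 40
python3 -m pendant '[[[0,-0.0013,-0.0017],[0,0,0],0],[[0,-0.0025,-0.0033],[0,0,0],0],[[0,-0.0038,-0.005],[0,0,0],0],[[0,-0.005,-0.0066],[0,0,0],0],[[0,-0.0063,-0.0083],[0,0,0],0]]' 40
python3 - <<'E'
from h import *
plan([.532,.204,.174])
cv2.imwrite('pics/t9.png',cams.snapshot('top')[150:310,200:440])
E
```

```text
time_s: 9.78
tcp_pos: [0.5251, 0.1836, 0.2451]
ee_rot: [0.001, 0.114, 0.993, 0.001]
wrist_force: [-3.6, 9.3, 2.7]
finger_gap: 0.146
time_s: 10.2
tcp_pos: [0.5239, 0.1784, 0.2541]
ee_rot: [0.001, 0.114, 0.993, 0.001]
wrist_force: [-2.0, 11.1, 1.9]
finger_gap: 0.15
time_s: 10.62
tcp_pos: [0.5226, 0.1729, 0.2629]
ee_rot: [0.001, 0.114, 0.993, 0.002]
wrist_force: [-2.8, 13.5, 4.9]
finger_gap: 0.143
time_s: 11.03
tcp_pos: [0.5213, 0.1669, 0.2713]
ee_rot: [0.001, 0.114, 0.993, 0.002]
wrist_force: [-3.6, 14.2, 7.4]
finger_gap: 0.146
t 11.03 tcp [0.5213 0.1669 0.2713] F [-3.6 14.2  7.4] gap 0.146
shift [-0.0019  0.0382  0.0975] len 0.1047 rot [ 0.23  0.1  -0.  ]
```

View pics/t9.png

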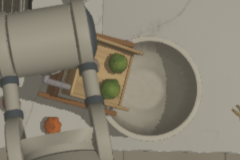

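```bash

python3 -m pendant '[[[0,-0.0006,-0.001],[0,0,0],0],[[0,-0.0012,-0.002],[0,0,0],0],[[0,-0.0018,-0.003],[0,0,0],0],[[0,-0.0024,-0.004],[0,0,0],0],[[0,-0.003,-0.0048],[0,0,0],0]]' 40
python3 -m pendant '[[[0,-0.0006,-0.001],[0,0,0],0],[[0,-0.0012,-0.002],[0,0,0],0],[[0,-0.0018,-0.003],[0,0,0],0],[[0,-0.0024,-0.0038],[0,0,0],0],[[0,-0.003,-0.0047],[0,0,0],0]]' 40
python3 -m pendant '[[[0,-0.0008,-0.0009],[0,0,0],0],[[0,-0.0016,-0.0018],[0,0,0],0],[[0,-0.0025,-0.0027],[0,0,0],0],[[0,-0.0034,-0.0036],[0,0,0],0],[[0,-0.0043,-0.0046],[0,0,0],0]]' 40
python3 - <<'E'
from h import *
plan([.532,.204,.174])
cv2.imwrite('pics/t10.png',cv2.resize(cams.snapshot('top')[150:310,200:440],None,fx=2,fy=2))
E
```

```text
time_s: 11.5
tcp_pos: [0.5204, 0.1636, 0.2758]
ee_rot: [0.001, 0.114, 0.993, 0.001]
wrist_force: [-2.1, 10.4, 2.7]
finger_gap: 0.143
time_s: 11.92
tcp_pos: [0.5196, 0.1601, 0.2802]
ee_rot: [0.001, 0.114, 0.993, 0.001]
wrist_force: [-1.6, 4.9, -0.2]
finger_gap: 0.148
time_s: 12.33
tcp_pos: [0.5187, 0.1561, 0.285]
ee_rot: [0.001, 0.114, 0.993, 0.001]
wrist_force: [-2.9, 8.8, 2.3]
finger_gap: 0.148
t 12.33 tcp [0.5187 0.1561 0.285 ] F [-2.9  8.8  2.3] gap 0.148
shift [-0.002   0.0494  0.1111] len 0.1216 rot [ 0.14  0.07 -0.01]
```

View pics/t10.png

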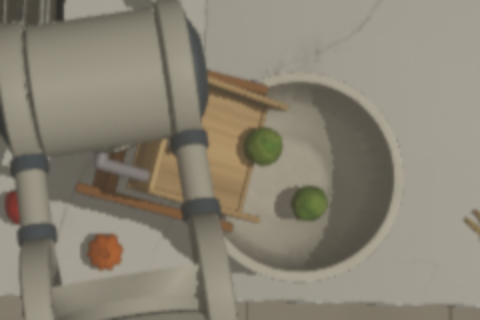

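Both limes have reached the bowl or its lip: one is inside at (309,203), the other is tipping over the lip at (263,146). I'll keep going.

```bash

python3 -m pendant '[[[0,-0.0008,-0.0009],[0,0,0],0],[[0,-0.0016,-0.0018],[0,0,0],0],[[0,-0.0024,-0.0027],[0,0,0],0],[[0,-0.0032,-0.0036],[0,0,0],0],[[0,-0.004,-0.0044],[0,0,0],0]]' 40
python3 -m pendant '[[[0,-0.0009,-0.0009],[0,0,0],0],[[0,-0.0017,-0.0018],[0,0,0],0],[[0,-0.0025,-0.0026],[0,0,0],0],[[0,-0.0034,-0.0035],[0,0,0],0],[[0,-0.0042,-0.0043],[0,0,0],0]]' 40
python3 -m pendant '[[[0,-0.0009,-0.0008],[0,0,0],0],[[0,-0.0018,-0.0017],[0,0,0],0],[[0,-0.0027,-0.0025],[0,0,0],0],[[0,-0.0036,-0.0034],[0,0,0],0],[[0,-0.0045,-0.0042],[0,0,0],0]]' 40
python3 -m pendant '[[[0,-0.0009,-0.0008],[0,0,0],0],[[0,-0.0019,-0.0016],[0,0,0],0],[[0,-0.0028,-0.0024],[0,0,0],0],[[0,-0.0037,-0.0032],[0,0,0],0],[[0,-0.0046,-0.004],[0,0,0],0]]' 40
python3 - <<'E'
from h import *
plan([.532,.204,.174])
cv2.imwrite('pics/t11.png',cv2.resize(cams.snapshot('top')[150:310,200:440],None,fx=2,fy=2))
cv2.imwrite('pics/s11.png',cams.snapshot('scene'))
E
```

```text
time_s: 12.8
tcp_pos: [0.5177, 0.1521, 0.2894]
ee_rot: [0.001, 0.114, 0.993, 0.001]
wrist_force: [-2.8, 7.2, 2.6]
finger_gap: 0.148
time_s: 13.22
tcp_pos: [0.5168, 0.1481, 0.2937]
ee_rot: [0.001, 0.114, 0.993, 0.001]
wrist_force: [-2.9, 8.1, 3.5]
finger_gap: 0.145
time_s: 13.63
tcp_pos: [0.5158, 0.1438, 0.298]
ee_rot: [0.001, 0.114, 0.993, 0.001]
wrist_force: [-3.6, 8.8, 4.8]
finger_gap: 0.145
time_s: 14.05
tcp_pos: [0.5148, 0.1394, 0.3021]
ee_rot: [0.001, 0.114, 0.993, 0.001]
wrist_force: [-2.8, 8.7, 5.2]
finger_gap: 0.144
t 14.05 tcp [0.5148 0.1394 0.3021] F [-2.8  8.7  5.2] gap 0.144
shift [-0.002   0.0665  0.1283] len 0.1445 rot [ 0.16  0.08 -0.01]
```

View pics/t11.png

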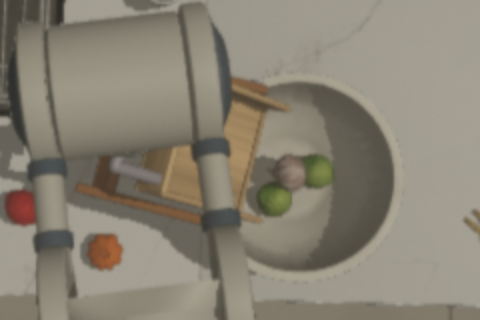

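View pics/s11.png

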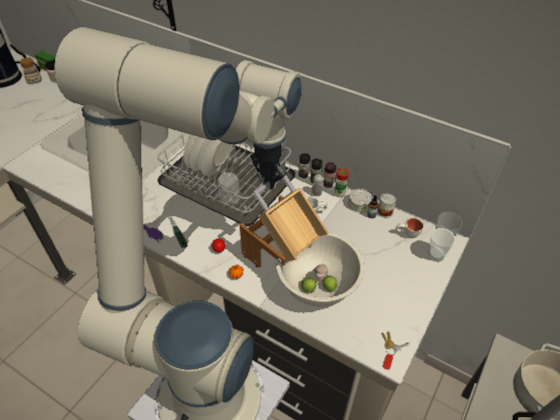

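All three are in the bowl (garlic (290,172), limes (317,170) and (275,198) in the enlarged top view), and the tray is empty at about 0.7 rad. I'll lower it along the same arc.

```bash

python3 -m pendant '[[[0,0.0012,0.001],[0,0,0],0],[[0,0.0036,0.003],[0,0,0],0],[[0,0.006,0.0054],[0,0,0],0],[[0,0.009,0.008],[0,0,0],0],[[0,0.012,0.011],[0,0,0],0]]' 40
python3 -m pendant '[[[0,0.002,0.0024],[0,0,0],0],[[0,0.004,0.0048],[0,0,0],0],[[0,0.006,0.0072],[0,0,0],0],[[0,0.008,0.0096],[0,0,0],0],[[0,0.010,0.012],[0,0,0],0]]' 40
python3 -m pendant '[[[0,0.002,0.0026],[0,0,0],0],[[0,0.004,0.0052],[0,0,0],0],[[0,0.006,0.0078],[0,0,0],0],[[0,0.0079,0.0104],[0,0,0],0],[[0,0.0098,0.013],[0,0,0],0]]' 40
python3 -m pendant '[[[0,0.0019,0.0027],[0,0,0],0],[[0,0.0037,0.0054],[0,0,0],0],[[0,0.0055,0.0081],[0,0,0],0],[[0,0.0073,0.0109],[0,0,0],0],[[0,0.0091,0.0136],[0,0,0],0]]' 40
python3 -m pendant '[[[0,0.0018,0.0029],[0,0,0],0],[[0,0.0035,0.0058],[0,0,0],0],[[0,0.0052,0.0087],[0,0,0],0],[[0,0.0068,0.0116],[0,0,0],0],[[0,0.0084,0.0145],[0,0,0],0]]' 40
```

```text
time_s: 14.57
tcp_pos: [0.5175, 0.151, 0.2911]
ee_rot: [0.001, 0.114, 0.993, 0.001]
wrist_force: [-4.3, 7.2, 7.8]
finger_gap: 0.147
time_s: 14.98
tcp_pos: [0.5199, 0.1611, 0.2792]
ee_rot: [0.001, 0.114, 0.993, 0.001]
wrist_force: [-3.9, 10.5, 8.8]
finger_gap: 0.142
time_s: 15.4
tcp_pos: [0.5222, 0.1708, 0.2662]
ee_rot: [0.001, 0.114, 0.993, 0.002]
wrist_force: [-4.0, 12.6, 8.2]
finger_gap: 0.148
time_s: 15.82
tcp_pos: [0.5242, 0.1796, 0.2525]
ee_rot: [0.001, 0.114, 0.993, 0.001]
wrist_force: [-4.0, 11.9, 6.5]
finger_gap: 0.148
time_s: 16.23
tcp_pos: [0.5261, 0.1875, 0.2377]
ee_rot: [0.001, 0.114, 0.993, 0.001]
wrist_force: [-3.2, 8.9, 4.9]
finger_gap: 0.145
```

```bash

python3 -m pendant '[[[0,0.0016,0.003],[0,0,0],0],[[0,0.0031,0.006],[0,0,0],0],[[0,0.0045,0.009],[0,0,0],0],[[0,0.0058,0.012],[0,0,0],0],[[0,0.0071,0.015],[0,0,0],0]]' 40
python3 -m pendant '[[[0,0.0013,0.0031],[0,0,0],0],[[0,0.0025,0.0062],[0,0,0],0],[[0,0.0037,0.0093],[0,0,0],0],[[0,0.0048,0.0124],[0,0,0],0],[[0,0.0059,0.0155],[0,0,0],0]]' 40
python3 -m pendant '[[[0,0.001,0.003],[0,0,0],0],[[0,0.0019,0.006],[0,0,0],0],[[0,0.0027,0.0088],[0,0,0],0],[[0,0.0035,0.0115],[0,0,0],0],[[0,0.0042,0.014],[0,0,0],0]]' 40
python3 -m pendant '[[[0,0.0005,0.0022],[0,0,0],0],[[0,0.001,0.0044],[0,0,0],0],[[0,0.0015,0.0065],[0,0,0],0],[[0,0.0019,0.0085],[0,0,0],0],[[0,0.0023,0.0102],[0,0,0],0]]' 40
python3 -m pendant '[[[0,0.0003,0.0012],[0,0,0],0],[[0,0.0006,0.0024],[0,0,0],0],[[0,0.0008,0.0036],[0,0,0],0],[[0,0.0009,0.0048],[0,0,0],0],[[0,0.001,0.006],[0,0,0],0]]' 40
python3 -m pendant '[[[0,0,0],[0,0,0],0],[[0,0,0],[0,0,0],0]]' 40
python3 - <<'E'
from h import *
plan([.5307,.2072,.1765])
cv2.imwrite('pics/w12.png',cams.snapshot('wrist'))
cv2.imwrite('pics/s12.png',cams.snapshot('scene'))
E
```

```text
time_s: 16.65
tcp_pos: [0.5276, 0.1942, 0.2226]
ee_rot: [0.001, 0.114, 0.993, 0.001]
wrist_force: [-4.0, 8.3, 4.2]
finger_gap: 0.147
time_s: 17.07
tcp_pos: [0.529, 0.1998, 0.207]
ee_rot: [0.001, 0.114, 0.993, 0.001]
wrist_force: [-2.6, 6.9, 2.5]
finger_gap: 0.141
time_s: 17.48
tcp_pos: [0.5299, 0.2038, 0.1929]
ee_rot: [0.0, 0.114, 0.993, 0.001]
wrist_force: [-2.2, 6.4, 1.3]
finger_gap: 0.148
time_s: 17.9
tcp_pos: [0.5304, 0.2061, 0.1827]
ee_rot: [0.0, 0.114, 0.993, 0.001]
wrist_force: [-3.5, 6.3, 1.5]
finger_gap: 0.149
time_s: 18.32
tcp_pos: [0.5307, 0.2071, 0.1767]
ee_rot: [0.0, 0.114, 0.993, 0.001]
wrist_force: [-2.6, 8.4, 1.1]
finger_gap: 0.143
time_s: 18.48
tcp_pos: [0.5307, 0.2071, 0.1767]
ee_rot: [0.0, 0.114, 0.993, 0.001]
wrist_force: [-3.3, 7.2, 0.3]
finger_gap: 0.146
t 18.48 tcp [0.5307 0.2071 0.1767] F [-3.3  7.2  0.3] gap 0.146
shift [-0.      0.0001  0.0002] len 0.0002 rot [ 0.09  0.03 -0.02]
```

View pics/w12.png

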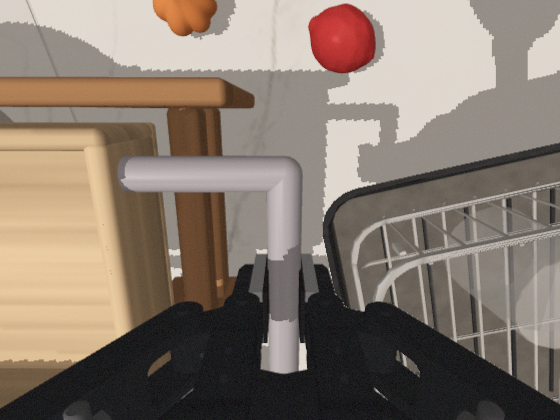

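View pics/s12.png

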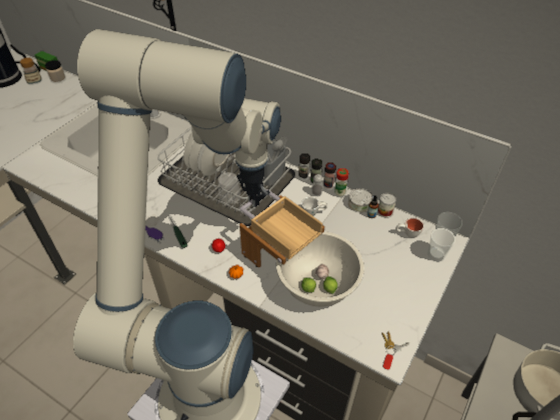

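The wrist picture matches the one taken before the lift, so the tray is level (TCP back to within 0.2 mm). I'll release it slowly and retreat.

```bash

python3 -m pendant '[[[0,0,0.0005],[0,0,0],0.12],[[0,0,0.0005],[0,0,0],0.17],[[0,0,0.0005],[0,0,0],0.23],[[0,0,0.0005],[0,0,0],0.32],[[0,0,0.0005],[0,0,0],0.42]]' 20
python3 -m pendant '[[[0,0,0],[0,0,0],0.42],[[0,0,-0.004],[0,0,0],0.42],[[0,0,-0.02],[0,0,0],0.42],[[0,0,-0.05],[0,0,0],0.42],[[0,0,-0.085],[0,0,0],0.42]]'
python3 -m pendant '[[[0,0,-0.02],[0,0,0],0.42],[[0,0.02,-0.04],[0,0,0],0.42],[[0,0.03,-0.05],[0,0,0],0.42],[[0,0.03,-0.05],[0,0,0],0.42]]'
python3 - <<'E'
from h import *
plan([.5307,.2072,.1765])
for n in('wrist','top','scene'):cv2.imwrite(f'pics/{n}13.png',cams.snapshot(n))
E
```

```text
time_s: 19.0
tcp_pos: [0.5308, 0.2064, 0.1755]
ee_rot: [0.0, 0.114, 0.993, 0.0]
wrist_force: [0.3, -0.6, 0.3]
finger_gap: 0.414
time_s: 19.42
tcp_pos: [0.5295, 0.2063, 0.2598]
ee_rot: [-0.002, 0.114, 0.993, -0.001]
wrist_force: [1.5, 1.0, 0.5]
finger_gap: 0.42
time_s: 19.75
tcp_pos: [0.5384, 0.2375, 0.3127]
ee_rot: [0.002, 0.114, 0.994, 0.001]
wrist_force: [-0.2, 0.1, 0.1]
finger_gap: 0.422
t 19.75 tcp [0.5384 0.2375 0.3127] F [-0.2  0.1  0.1] gap 0.422
shift [ 0.0012 -0.0317  0.1361] len 0.1397 rot [0.16 0.22 0.05]
```

View pics/wrist13.png

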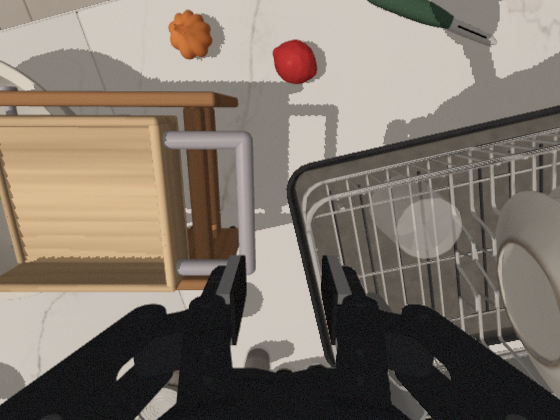

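View pics/top13.png

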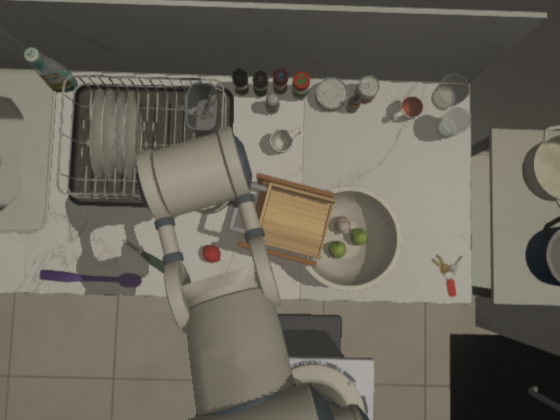

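View pics/scene13.png

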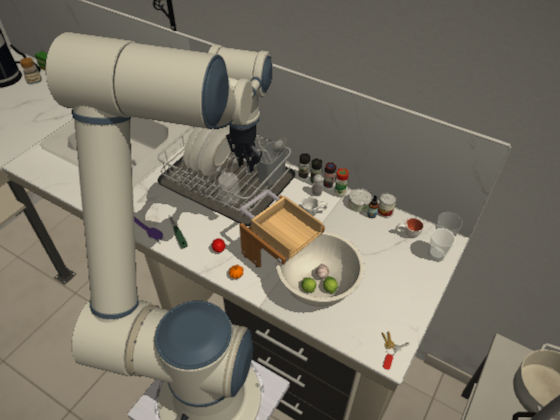

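The tray is level and empty. The limes at (359,237) and (338,249) and the garlic at (342,225) are in the bowl in the top view. The mug (281,142), peeler, red and orange items haven't moved, and the gripper is clear with no force on it.

```bash
python3 -c "
from workcell import robot
print(robot.hand_in())"
```

```text
the job is handed in; nothing more can be done
None
```

The job is done and handed in at about 20 s of the 58 s. I pinched the bowl's rim and slid it under the spout. I then lifted the tray by its handle to about 0.7 rad, which tipped both limes and the garlic into the bowl, and lowered it along the same arc before letting go.

**Final checks:**
- **Food:** the last pictures show both limes and the garlic in the upright bowl and the tray empty.
- **Tray:** it is level, with the gripper back within 0.2 mm of its starting position before I released the handle.
- **Bystanders:** the mug, peeler and the red and orange items look where they were.
- **Gripper:** it is clear of everything, with about zero wrist force.

**What was off:**
- **Bowl position:** its centre measured about 59 mm ahead of the spout and 5 mm to one side, against the 50 mm suggested.
- **Force on the bowl:** midway through the slide the fingers pressed down on it with about 44 N (about 55 N in total at the wrist, under the 120 N limit). I relieved this by raising the tool 4 mm.
- **Handle position:** my measurements from the top and wrist cameras disagreed by about 7 mm, so I aimed between them. The grip centred itself on the bar.

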